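# Load the bead jig and hold it home in the corner of the drilling plate

## Task

Make the bead ready for drilling: pick the round bead out of the rubber ring, lower it gently into the round socket on top of the loose jig block, without dropping or ramming it, and let it go. Then slide the jig block, flat on the steel plate and with the bead in it, into the corner so that it sits flush against both fences at once, and finish while still holding it there with the gripper, pressing it firmly but not hard against both fences. Leave the other things on the bench where they are.

Things in the scene. Friction and masses are not known exactly. Their poses are not given: they have to be found in the camera images.
- bead: smooth white ball, 32 mm diameter, about 40 g, at the start resting on the bench inside the rubber ring (it can lie a few mm off the centre of the ring). Its origin is a point of its skin and turns with it: use bead_center
- bead_center (a point): centre of the bead, 16 mm above the bench at the start
- rubber_ring: black rubber ring, 48 mm outside, 32 mm inside, 8 mm high, lying loose on the bench round the bead; it may be shifted. Origin: centre of its underside
- jig: loose aluminium jig block, about 0.4 kg, 48 mm high, standing on the steel plate: a foot 84 mm (its x) by 72 mm (its y) and 16 mm high, and centred on it a narrower upright body 56 mm (x) by 48 mm (y) from 16 to 48 mm height. Round socket 35 mm wide, 12 mm deep, bevelled mouth, in the middle of the top. Origin: centre of its underside, z up. Grip it by the upper body (48 mm wide along its y), above the foot and the fences
- socket (a point): point on the jig's axis where the bead's centre lies when the bead is fully seated, 52 mm above the jig's underside, 4 mm above the rim of the socket
- plate: dark steel drilling plate, fixed to the bench, 170 mm (x) by 160 mm (y), 8 mm thick; origin: centre of its underside, z up. Its two fences stand along its +x and +y edges and meet at the corner that points roughly away from the robot. The jig's ground foot slides on plate and fences with friction about 0.2 (but pressed hard on one fence it can stick short of the other: bring it lightly onto one, then slide it along to the other)
- end_fence: bright steel bar 12 x 160 x 18 mm fixed along the plate's +x edge; its inner face lies at plate x = +73 mm, its top 26 mm above the bench. Origin: centre of its underside. Axes as the plate's
- side_fence: bright steel bar 150 x 12 x 18 mm fixed along the plate's +y edge; its inner face lies at plate y = +68 mm, its top 26 mm above the bench. Origin: centre of its underside. Axes as the plate's. With the jig's axes along the plate's and its foot touching both fences, the jig's origin lies at plate x = +31, y = +32 mm.
- cherry_box: bystander: open reddish wooden box, 62 x 108 x 32 mm, loose; origin: centre of its underside
- loupe: bystander: black eye loupe standing on its rim, 34 x 34 x 26 mm, loose; origin: centre of its underside
- beeswax_puck: bystander: round brown lump of wax, 43 mm across, 13 mm high, loose; origin: centre of its underside
- graver: bystander: short tool with a dark mushroom handle, 33 x 112 x 33 mm, lying loose; origin: centre of its underside
- phial: bystander: small plastic jar with a lid, 33 mm across, 42 mm high, loose; origin: centre of its underside
Not all that is in view belongs to the job. Several things have the shape of the bead; the one meant has the colours described above.

How it is judged:
By the outcome, as a careful person would: the job done as asked, in the order asked, and still so for the second after the job is handed in, while the arm keeps its last pose, push and grip.
It also fails if it takes over 64 s, if anything falls off the work surface, if the arm or the gripper's body presses on something with over 40 N, if the wrist force passes 120 N, or if a joint passes its speed limit or range.

## Robot

A 6-joint arm with a two-finger parallel gripper is mounted at the origin on a cart in front of the work surface, level with it; the furniture and walls round the work are solid. World frame = base frame: x ahead of the robot, y to its left, z up, the work surface at z = 0. Lengths are in mm, angles in rad, forces in N, time in s.
With the tool pointing down it reaches from about 275 to 750 mm from the base axis. Payload 10.2 kg.
Tool frame: the origin (TCP) lies at the very end of the fingers, on their centre line; the grasp point (between the pads) lies 19 mm behind it; z points along the fingers, y is the line along which they close (so a half turn about z gives the same grasp; the last joint's range is limited). The gripper opens to 85 mm and grips with 20 to 120 N. Pads are 22 mm wide; open, the fingers measure 114 mm over their backs; the gripper's body (76 mm by 85 mm) begins 54 mm behind the grasp point. The pads swing forward as they close: fully open they stand 13 mm farther back than shut.
Start: joints at [0.915, 0.313, 1.498, -0, 1.331, -0.223], TCP at [220.205, 476.593, 231.294] pointing down, gripper open.
Joint ranges: [-2.94, 2.94], [-0.97, 2.17], [0.19, 2.56], [-1.23, 4.37], [0.02, 3.11], [-2.88, 2.88]. Speed limits (rad/s): [2.39, 2.39, 3.01, 3.14, 3.14, 3.14].

## Interface

Orientations are given as a unit quaternion [w, x, y, z].
In Python, from rig import ctrl, optics gives the robot as it stands. The module is installed in compiled form; this text tells all that it offers.
- The arm moves only by the shell command python3 -m handwheel 'ROWS' [FORCE]. ROWS is JSON, a list that holds one entry, the list of rows, each a list of 5 numbers: the gripper command: -1 is fully open, 1 is shut, values between are in proportion, then the shift along the world's x, y, z in units of 50 mm (1.0 is 50 mm), then the turn about the world's z in units of 8 degrees (1.0 is 8 degrees). In form: [[[gripper, tx, ty, tz, twist], ...]]. A call has 1 to 10 rows; each row shifts and turns the commanded pose from where the row before left it; what a row does not reach is not made up. A row lasts 1/10 s, in which the tool goes at most 50 mm and 8.59 degrees, less where a joint would pass 70% of its speed; a pose out of reach is approached as far as the arm can. A call is refused whole if a number of a shift passes 1 or a number of a turn 1, either way. A call with a gripper value outside its range is refused whole. The fingers move at their own pace and stop on an object; FORCE is the grip in N (left out, the last holds). Time passes only in rows, so rows that do not move let the fingers close. It gives the time, the measured TCP pose, the force, the opening and the grip force at its end, in the units of the state.
- ctrl.sense(): the state, without advancing time (a new reading comes with each control period).
- optics.capture(name): name is "scene" or "top"; returns a dict with "img" (480x640x3 uint8, blue, green, red), "K" (3x3 intrinsics, pixels), "dist_coeffs" ([k1, k2, p1, p2, k3] as OpenCV has them; the pictures are not rectified), "R" (3x3) and "t" (3): a world point X has camera coordinates R X + t. Camera axes: x right, y down, z forward; pixel columns grow to the right and rows downward; lengths in mm; the calibration is good to about 2 mm. A picture is of the moment at which its call begins. There is no depth.
- ctrl.finish_job(): hands the job in; it is judged then, once.
The state is a dict: "time_s": time; "joints": joint angles; "dq": joint speeds; "tau": joint torques, N m; "eef_pos": TCP position; "ee_rot": TCP orientation; "force": force on the tool from outside, world axes, zero at the start; "wrist_torque": the same for the moment, N m; "grip_width": opening from 0.0 (shut) to 1.0 (fully open); "grip_force": force on a finger pad.
Only numpy, scipy, OpenCV 4.12 (cv2) and the standard library are available. Lean on these libraries where they do the work, as an engineer would, in place of code of your own. Each camera call takes 0.05 s, during which the arm holds its last target. There are 200 camera calls.

## Working session

There is one attempt and no reset: what is moved stays moved. The work goes in short steps, Python scripts to look and compute and a shell command to move; the robot and the scene stay as the last step left them, time stands still between calls to the robot, and variables do not carry over. Pictures are saved under pics/ and viewed, at most 10 in all, crops included, and the job is handed in when it is done.

```bash
mkdir -p pics; cat > h.py <<'E'
import numpy as np, cv2
from rig import ctrl, optics
def cap(n): return optics.capture(n)
def ray(c,uv,z):
    p=cv2.undistortPoints(np.array(uv,float).reshape(-1,1,2),np.array(c["K"]),np.array(c["dist_coeffs"])).reshape(-1,2)
    R=np.array(c["R"]);t=np.array(c["t"]).ravel();o=-R.T@t
    d=np.c_[p,np.ones(len(p))]@R
    return o+d*((z-o[2])/d[:,2])[:,None]
def proj(c,X):
    R=np.array(c["R"]);return cv2.projectPoints(np.array(X,float).reshape(-1,1,3),cv2.Rodrigues(R)[0],np.array(c["t"],float),np.array(c["K"]),np.array(c["dist_coeffs"]))[0].reshape(-1,2)
E
python3 - <<'E'
from h import *
for n in("scene","top"):
    c=cap(n);cv2.imwrite(f"pics/{n}0.png",c["img"]);R=np.array(c["R"]);print(n,(-R.T@np.array(c["t"]).ravel()).round(),R[2].round(2),c["K"][0][0])
print(ctrl.sense())
E
```

```text
scene [-185. -530.  640.] [ 0.69  0.49 -0.54] 475.4101706173502
top [ 314.  -13. 1063.] [ 0.19 -0.   -0.98] 488.95754704818495
{'time_s': 0.1, 'joints': array([ 9.14589498e-01,  3.13368147e-01,  1.49832379e+00,  3.17677715e-05,
        1.33098269e+00, -2.23377806e-01]), 'dq': array([-0.00046555, -0.00117524, -0.00252316,  0.00118632, -0.00227405,
       -0.00029653]), 'tau': array([ 1.94844237e-03, -4.12899077e+01, -2.60138422e+01, -2.28952640e-04,
        3.10607968e-03,  4.71431304e-05]), 'eef_pos': array([220.06781471, 476.41817836, 230.81960129]), 'ee_rot': array([-2.44285051e-04,  2.14732820e-01,  9.76672680e-01, -4.82938058e-04]), 'force': array([0.58998381, 0.34542635, 0.18942861]), 'wrist_torque': array([-0.00739121,  0.03359279,  0.00416087]), 'grip_force': 0.0, 'grip_width': 0.9968230426724969}
```

View pics/scene0.png

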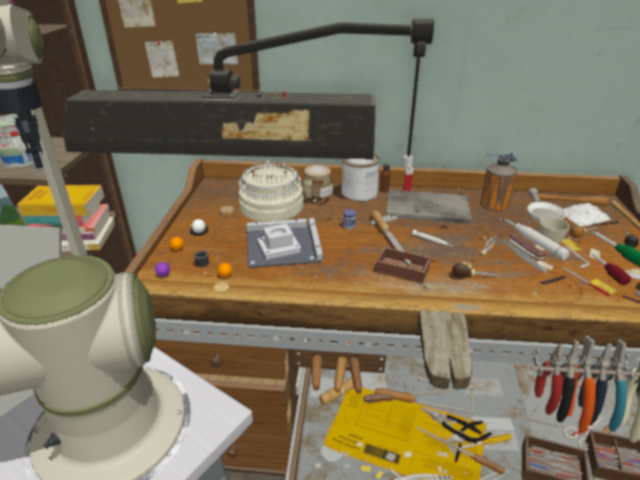

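View pics/top0.png

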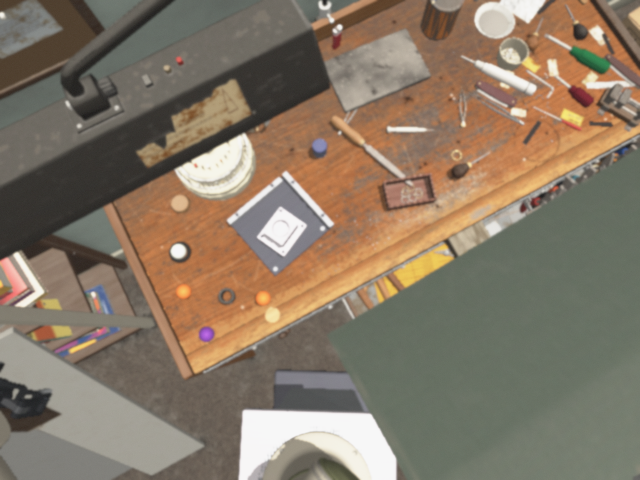

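The scene view shows the white bead in the black ring at about (199,227), and the jig on its plate at about (279,240). In the top view they are at about (179,252) and (281,231), and the plate corner between the fences is near (286,176). I'll measure these next.

```bash
python3 - <<'E'
from h import *
c=cap("top");s=cap("scene")
def white(c,x,y,r,th=150):
    im=c["img"][y-r:y+r,x-r:x+r].astype(int); m=((im.min(2)>th)).astype(np.uint8)
    n,l,st,ce=cv2.connectedComponentsWithStats(m); k=1+np.argmax(st[1:,4]); return ce[k]+[x-r,y-r],st[k]
for cc,x,y in((c,179,252),(s,199,227)):
    p,st=white(cc,x,y,16,120);print("bead",p,st,ray(cc,[p],16).round(1))
# two-ray triangulation incl. lamp corners
def tri(ps,pt):
    A=[];b=[]
    for cc,p in((s,ps),(c,pt)):
        a,bb=ray(cc,[p],0)[0],ray(cc,[p],500)[0];d=(bb-a)/np.linalg.norm(bb-a);M=np.eye(3)-np.outer(d,d);A.append(M);b.append(M@a)
    X=np.linalg.lstsq(np.vstack(A),np.hstack(b),rcond=None)[0];return X.round(),proj(s,X).round(),proj(c,X).round()
print("lamp R near",tri((375,97),(298,0)),tri((375,153),(327,85)))
print("plate corners z8",ray(c,[(286,176),(331,222),(230,220),(275,270)],8).round(1))
big=cv2.resize(c["img"][160:290,160:350],None,fx=4,fy=4,interpolation=cv2.INTER_CUBIC);cv2.imwrite("pics/topc.png",big)
big=cv2.resize(s["img"][170:300,140:340],None,fx=4,fy=4,interpolation=cv2.INTER_CUBIC);cv2.imwrite("pics/scc.png",big)
E
```

```text
bead [177.83732057 250.66985646] [  7   7  17  16 209] [[477.6 316.   16. ]]
bead [198.02877698 224.84892086] [  9   8  13  13 139] [[477.4 321.3  16. ]]
lamp R near (array([893.,  59., 288.]), array([[376.,  97.]]), array([[297.,   1.]])) (array([791.,  -0., 181.]), array([[374., 153.]]), array([[328.,  84.]]))
plate corners z8 [[656.1  90.3   8. ]
 [553.  -14.    8. ]
 [550.8 209.3   8. ]
 [442.8 104.4   8. ]]
```

View pics/topc.png

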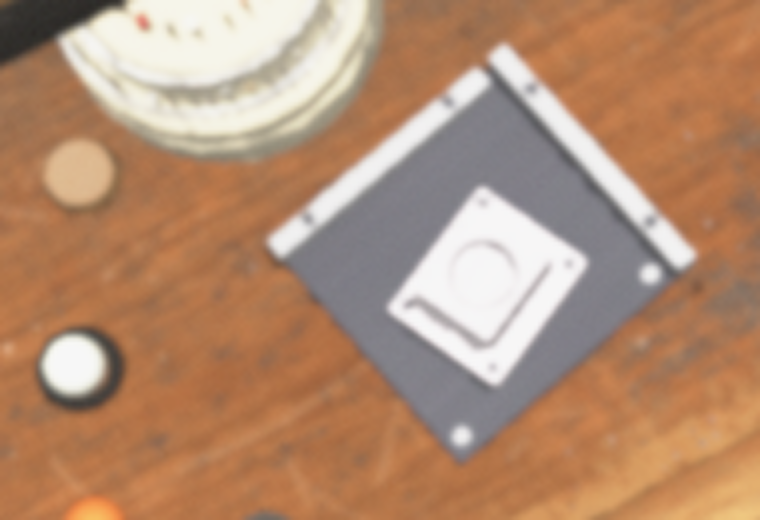

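View pics/scc.png

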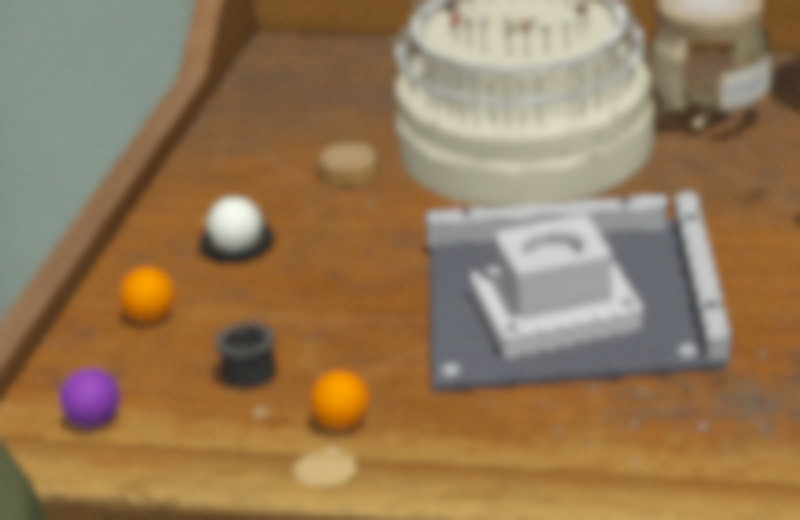

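The crops show the bead inside the ring. The jig is turned a few degrees on the plate, with foot corners at crop (387,308), (495,385), (588,262) and (482,187). The side fence is the left bar and the end fence the right bar.

```bash
cat > m.py <<'E'
from h import *
def mask(c,box,f):
    x0,y0,x1,y1=box;im=cv2.resize(c["img"][y0:y1,x0:x1],None,fx=4,fy=4,interpolation=cv2.INTER_CUBIC)
    m=f(im.astype(int),cv2.cvtColor(im,cv2.COLOR_BGR2HSV).astype(int)).astype(np.uint8)
    cs=cv2.findContours(m,cv2.RETR_EXTERNAL,cv2.CHAIN_APPROX_NONE)[0];k=max(cs,key=cv2.contourArea)
    back=lambda p:(np.array(p,float)+.5)/4-.5+[x0,y0]
    return k,back
def bead(c,x,y):
    k,b=mask(c,(x-16,y-16,x+16,y+16),lambda im,h:(im.min(2)>75)&(h[...,1]<80))
    (p,r)=cv2.minEnclosingCircle(k);e=cv2.fitEllipse(k);return b(p),r/4,b(e[0]),np.array(e[1])/8
def rect(c,box,f,z):
    k,b=mask(c,box,f);k=cv2.convexHull(k)
    X=ray(c,b(k.reshape(-1,2)),z)[:,:2].astype(np.float32);r=cv2.minAreaRect(X);return r
def jig(c,box=(250,200,315,262)):
    return rect(c,box,lambda im,h:im.min(2)>175,24)
E
python3 - <<'E'
from m import *
c=cap("top");s=cap("scene")
P=[]
for cc,x,y in((c,179,252),(s,199,227)):
    b=bead(cc,x,y);print("bead",b,ray(cc,[b[0],b[2]],16).round(1));P.append((cc,b[2]))
A=[];B=[]
for cc,p in P:
    a,bb=ray(cc,[p],0)[0],ray(cc,[p],500)[0];d=(bb-a)/np.linalg.norm(bb-a);M=np.eye(3)-np.outer(d,d);A.append(M);B.append(M@a)
print("tri",np.linalg.lstsq(np.vstack(A),np.hstack(B),rcond=None)[0].round(1))
k,b=mask(c,(160,235,200,270),lambda im,h:(im.max(2)<95))
print("ring",ray(c,[b(cv2.minEnclosingCircle(k)[0])],6),cv2.minEnclosingCircle(k)[1]/4)
print("jig foot z24",jig(c))
# plate region (grey+white) outline at z8 without fences: dark grey
print("plate grey",rect(c,(225,165,340,280),lambda im,h:(h[...,1]<70)&(im.max(2)<150)&(im.max(2)>60),8))
print("plate+fence",rect(c,(225,168,340,280),lambda im,h:(h[...,1]<60)&(im.max(2)>70),15))
q=lambda u,v:((u+.5)/4-.5+160,(v+.5)/4-.5+160)
print("socket",ray(c,[q(484,274)],56))
# fence inner edges crop pts (top z26)
print("fence outer corners",ray(c,[q(500,46),q(692,258),q(280,258),q(270,240),q(484,70)],26).round(1))
print("plate near corner",ray(c,[q(462,462)],8))
k=proj(s,ray(c,[q(484,274)],56));print("socket in scene",k, (k-[140,170])*4)
E
```

```text
bead (array([178.06095219, 251.05109119]), 9.28708267211914, array([178.06301022, 250.88433075]), array([8.58410263, 9.06469631])) [[476.8 315.5  16. ]
 [477.2 315.5  16. ]]
bead (array([198.22967243, 225.72016907]), 7.42428731918335, array([198.21462822, 225.54803085]), array([6.99295092, 7.14442825])) [[474.8 317.7  16. ]
 [475.3 318.3  16. ]]
tri [475.9 316.4  16.5]
ring [[475.96112111 314.64477377   6.        ]] 10.37447452545166
jig foot z24 ((526.7299194335938, 92.43922424316406), (76.01966857910156, 87.30127716064453), 56.292179107666016)
plate grey ((543.510498046875, 99.54887390136719), (162.18800354003906, 165.55194091796875), 43.88951110839844)
plate+fence ((548.34375, 98.14869689941406), (167.05657958984375, 175.20838928222656), 43.1776008605957)
socket [[525.7330944  91.6517693  56.       ]]
fence outer corners [[661.4  92.1  26. ]
 [544.3 -17.6  26. ]
 [537.6 205.7  26. ]
 [547.5 211.8  26. ]
 [647.3 100.3  26. ]]
plate near corner [[431.62896071 103.53952576   8.        ]]
socket in scene [[279.21027653 230.82692135]] [[556.84110613 243.30768538]]
```

The measurements agree with each other:
- **Bead:** about (476, 316.5).
- **Jig:** about (526, 92), with its y axis at 56.3°.
- **Plate:** y axis at about 43.4°. The jig's seated place works out at about (590, 98).

First I'll move to a bare bench spot to find the true fingertip height at 32 mm opening.

```bash
python3 -m handwheel '[[[0.25,0.58,-0.5,0,-0.55],[0.25,0.58,-0.5,0,-0.56],[0.25,0.58,-0.5,-0.3,0],[0.25,0.58,-0.5,-0.3,0],[0.25,0.58,-0.5,-0.4,0],[0.25,0.58,-0.5,-0.4,0],[0.25,0.58,-0.5,-0.5,0],[0.25,0.58,-0.5,-0.5,0],[0.25,0.58,-0.5,-0.6,0],[0.25,0.58,-0.5,-0.6,0]]]' 30; python3 -m handwheel '[[[0.25,0,0,0,0],[0.25,0,0,0,0],[0.25,0,0,0,0]]]'
```

```text
time_s: 1.3
eef_pos: [511.3, 225.4, 50.3]
ee_rot: [0.0, 0.29, 0.957, 0.0]
force: [1.1, 0.7, 0.4]
grip_width: 0.377
grip_force: 0.0
time_s: 1.6
eef_pos: [510.0, 227.4, 52.2]
ee_rot: [0.0, 0.289, 0.957, 0.0]
force: [-0.2, 0.5, 0.0]
grip_width: 0.376
grip_force: 0.0
```

```bash
python3 -m handwheel '[[[0.25,0,0,-0.3,0],[0.25,0,0,-0.3,0],[0.25,0,0,-0.24,0],[0.25,0,0,0,0],[0.25,0,0,0,0]]]'; for i in 1; do python3 -m handwheel '[[[0.25,0,0,-0.04,0],[0.25,0,0,0,0],[0.25,0,0,-0.04,0],[0.25,0,0,0,0]]]';  python3 -m handwheel '[[[0.25,0,0,-0.04,0],[0.25,0,0,0,0]]]'; python3 -m handwheel '[[[0.25,0,0,-0.04,0],[0.25,0,0,0,0]]]'; done
```

```text
time_s: 2.1
eef_pos: [510.3, 227.1, 10.0]
ee_rot: [0.0, 0.289, 0.957, 0.0]
force: [0.2, -0.2, -0.4]
grip_width: 0.377
grip_force: 0.0
time_s: 2.5
eef_pos: [510.2, 226.6, 5.2]
ee_rot: [-0.0, 0.29, 0.957, -0.0]
force: [0.1, -0.5, -0.3]
grip_width: 0.373
grip_force: 0.0
time_s: 2.7
eef_pos: [510.1, 226.5, 3.0]
ee_rot: [-0.0, 0.29, 0.957, -0.0]
force: [0.5, -0.7, 0.0]
grip_width: 0.374
grip_force: 0.0
time_s: 2.9
eef_pos: [510.1, 226.5, 1.0]
ee_rot: [-0.0, 0.29, 0.957, -0.0]
force: [-0.0, 0.3, 0.1]
grip_width: 0.378
grip_force: 0.0
```

```bash
for i in 1; do python3 -m handwheel '[[[0.25,0,0,-0.04,0],[0.25,0,0,0,0]]]' | grep -E "pos|force:";  python3 -m handwheel '[[[0.25,0,0,-0.04,0],[0.25,0,0,0,0]]]'| grep -E "pos|force:"; python3 -m handwheel '[[[0.25,0,0,-0.03,0],[0.25,0,0,0,0]]]'| grep -E "pos|force:"; done
```

```text
eef_pos: [510.3, 226.6, -0.6]
force: [-0.5, -0.0, 3.4]
grip_force: 1.5
eef_pos: [510.4, 226.7, -0.7]
force: [-8.4, -2.7, 23.9]
grip_force: 11.8
eef_pos: [510.4, 226.7, -0.8]
force: [-14.3, -5.0, 38.6]
grip_force: 19.5
```

The tips touch at TCP z ≈ -0.5, so tip height is close to TCP z. I'll go over the bead with the gripper open.

```bash
python3 -m handwheel '[[[-1,0,0,0.5,0],[-1,0,0,0.6,0],[-1,0,0,0.6,0],[-1,-0.17,0.45,0,0],[-1,-0.17,0.45,0,0],[-1,-0.17,0.45,0,0],[-1,-0.17,0.45,0,0],[-1,0,0,0,0],[-1,0,0,0,0]]]' 25; python3 - <<'E'
from m import *
c=cap("top");s=cap("scene");cv2.imwrite("pics/ov.png",np.hstack([cv2.resize(c["img"][205:295,130:230],None,fx=4,fy=4),cv2.resize(s["img"][150:240,150:250],None,fx=4,fy=4)]))
E
```

```text
time_s: 4.4
eef_pos: [476.1, 316.5, 80.6]
ee_rot: [-0.0, 0.289, 0.957, -0.0]
force: [-0.3, -0.8, -1.1]
grip_width: 0.997
grip_force: 0.0
```

View pics/ov.png

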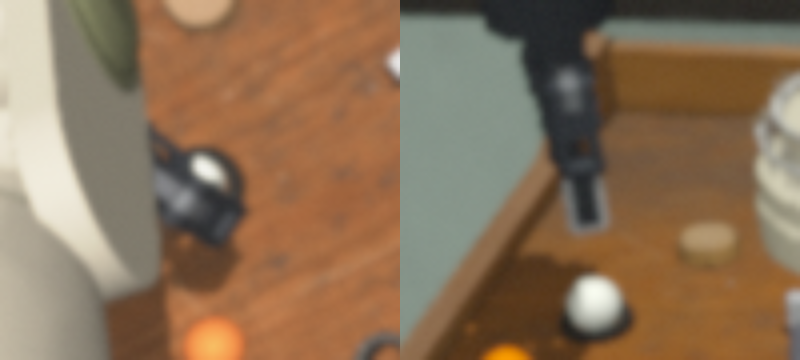

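The gripper stands above the bead, with the bead between the open fingers in both views. I'll descend and close.

```bash
python3 -m handwheel '[[[-1,0,0,-0.4,0],[-1,0,0,-0.4,0],[-1,0,0,-0.35,0],[-1,0,0,-0.2,0],[-1,0,0,0,0],[-1,0,0,0,0]]]'; python3 -m handwheel '[[[0.1,0,0,0,0],[0.1,0,0,0,0],[0.2,0,0,0,0],[0.3,0,0,0,0],[0.6,0,0,0,0],[1,0,0,0,0],[1,0,0,0,0],[1,0,0,0,0]]]' 25
```

```text
time_s: 5.1
eef_pos: [476.7, 316.4, 13.9]
ee_rot: [0.0, 0.29, 0.957, 0.0]
force: [-0.6, 0.9, -0.2]
grip_width: 1.0
grip_force: 0.0
time_s: 5.9
eef_pos: [476.5, 316.7, 13.6]
ee_rot: [0.0, 0.29, 0.957, 0.0]
force: [-0.6, 1.5, 4.9]
grip_width: 0.351
grip_force: 24.6
```

```bash
python3 -m handwheel '[[[1,0,0,0.05,0],[1,0,0,0.05,0],[1,0,0,0.1,0],[1,0,0,0.1,0],[1,0,0,0.1,0],[1,0,0,0,0],[1,0,0,0,0]]]'; python3 - <<'E'
from m import *
c=cap("top");s=cap("scene");cv2.imwrite("pics/lift.png",cv2.resize(s["img"][180:250,150:250],None,fx=6,fy=6))
E
```

```text
time_s: 6.6
eef_pos: [476.2, 316.6, 33.4]
ee_rot: [0.0, 0.29, 0.957, 0.0]
force: [-0.2, 0.3, -0.7]
grip_width: 0.349
grip_force: 24.7
```

View pics/lift.png

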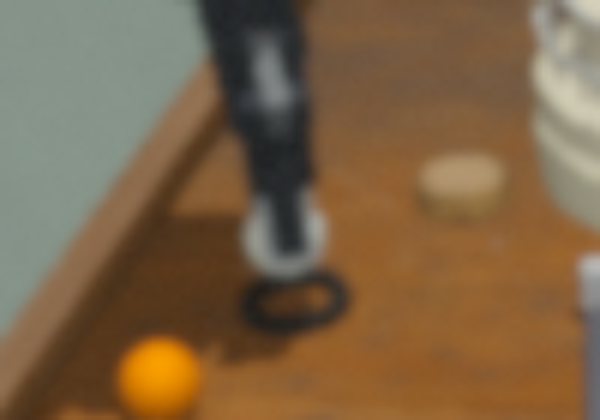

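The bead is held and the ring stayed on the bench. Now I'll refine the socket from both views.

```bash
python3 - <<'E'
from m import *
c=cap("top");s=cap("scene")
q=lambda u,v:((u+.5)/4-.5+140,(v+.5)/4-.5+170)
print(ray(s,[q(553,243),q(557,243),q(557,247)],56).round(1))
k,b=mask(s,(255,215,310,262),lambda im,h:im.min(2)>160)
# body-top mask in both
for cc,box in((c,(255,203,312,260)),(s,(255,215,310,262))):
    x0,y0,x1,y1=box;g=cc["img"][y0:y1,x0:x1].min(2)
    print(np.percentile(g,[30,50,70,85,95,99]))
for th in(165,185,205):
    print(th,rect(c,(250,200,315,262),lambda im,h:im.min(2)>th,24))
big=[cv2.resize(x[0]["img"][x[2]:x[2]+56,x[1]:x[1]+50],None,fx=8,fy=8,interpolation=cv2.INTER_CUBIC) for x in((c,257,203),(s,255,212))]
cv2.imwrite("pics/soc.png",cv2.convertScaleAbs(np.hstack(big),alpha=1.6,beta=-150))
E
```

```text
[[525.5  95.5  56. ]
 [526.8  93.6  56. ]
 [523.4  90.7  56. ]]
[117. 120. 221. 240. 243. 244.]
[107. 145. 164. 188. 206. 210.]
165 ((526.7059936523438, 92.47955322265625), (75.50524139404297, 87.0187759399414), 56.35162353515625)
185 ((526.6918334960938, 92.44705963134766), (74.03812408447266, 85.70597839355469), 56.19350051879883)
205 ((526.5904541015625, 92.50700378417969), (72.65242004394531, 84.23063659667969), 56.232025146484375)
```

View pics/soc.png

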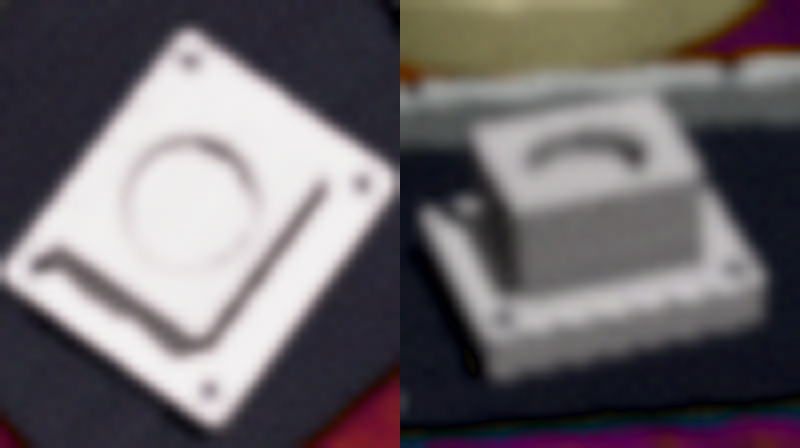

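The socket centre from both views comes out at about (526, 93). I'll carry the bead over it.

```bash
python3 -m handwheel '[[[1,0,0,0.4,0],[1,0,0,0.6,0],[1,0,0,0.3,0],[1,0.15,-0.56,0,0],[1,0.15,-0.56,0,0],[1,0.15,-0.56,0,0],[1,0.15,-0.56,0,0],[1,0.1,-0.56,0,0],[1,0.1,-0.56,0,0],[1,0.1,-0.56,0,0]]]'; python3 -m handwheel '[[[1,0.1,-0.56,0,0],[1,0,0,0,0],[1,0,0,0,0],[1,0,0,0,0]]]'
```

```text
time_s: 7.8
eef_pos: [521.2, 119.4, 98.2]
ee_rot: [-0.0, 0.29, 0.957, -0.0]
force: [0.8, 0.5, -0.9]
grip_width: 0.347
grip_force: 24.9
time_s: 8.2
eef_pos: [526.0, 93.4, 98.2]
ee_rot: [-0.0, 0.289, 0.957, 0.0]
force: [-0.6, -0.7, -0.3]
grip_width: 0.351
grip_force: 24.9
```

```bash
f(){ grep -E "pos|force:"; }; python3 -m handwheel '[[[1,0,0,-0.2,0],[1,0,0,-0.2,0],[1,0,0,-0.2,0],[1,0,0,-0.06,0],[1,0,0,0,0],[1,0,0,0,0]]]'|f; python3 -m handwheel '[[[1,0,0,-0.02,0],[1,0,0,-0.02,0],[1,0,0,0,0]]]'|f;python3 -m handwheel '[[[1,0,0,-0.02,0],[1,0,0,0,0]]]'|f;python3 -m handwheel '[[[1,0,0,-0.02,0],[1,0,0,0,0]]]'|f
```

```text
eef_pos: [526.4, 92.6, 65.4]
force: [0.3, -1.1, -1.0]
grip_force: 24.9
eef_pos: [526.2, 92.6, 63.3]
force: [-0.4, 0.3, -0.8]
grip_force: 24.9
eef_pos: [526.2, 92.6, 62.2]
force: [0.7, 0.4, -0.3]
grip_force: 24.9
eef_pos: [526.1, 92.6, 61.2]
force: [-0.7, 0.7, -0.2]
grip_force: 24.9
```

```bash
f(){ grep -E "pos|force:"; }; for i in 1; do python3 -m handwheel '[[[1,0,0,-0.02,0],[1,0,0,0,0]]]'|f;python3 -m handwheel '[[[1,0,0,-0.02,0],[1,0,0,0,0]]]'|f;python3 -m handwheel '[[[1,0,0,-0.01,0],[1,0,0,0,0]]]'|f; python3 -m handwheel '[[[1,0,0,-0.01,0],[1,0,0,0,0]]]'|f; done
```

```text
eef_pos: [526.1, 92.6, 60.2]
force: [0.1, -0.3, 0.2]
grip_force: 24.9
eef_pos: [526.1, 92.6, 59.2]
force: [-0.8, 0.1, -1.0]
grip_force: 24.9
eef_pos: [526.2, 92.6, 58.7]
force: [0.5, -0.0, 0.3]
grip_force: 24.9
eef_pos: [526.2, 92.6, 58.2]
force: [0.5, -0.6, -0.7]
grip_force: 24.9
```

```bash
f(){ grep -E "pos|force:"; }; for i in 1; do python3 -m handwheel '[[[1,0,0,-0.01,0],[1,0,0,0,0]]]'|f;python3 -m handwheel '[[[1,0,0,-0.01,0],[1,0,0,0,0]]]'|f;python3 -m handwheel '[[[1,0,0,-0.01,0],[1,0,0,0,0]]]'|f; done
```

```text
eef_pos: [526.3, 92.6, 57.9]
force: [0.8, 0.6, -0.2]
grip_force: 24.9
eef_pos: [526.4, 92.5, 57.7]
force: [-0.7, -0.7, 4.3]
grip_force: 25.2
eef_pos: [526.6, 92.5, 57.5]
force: [-2.0, -1.5, 8.9]
grip_force: 25.4
```

The bead made contact at the expected seating height. I'll release it slowly.

```bash
python3 -m handwheel '[[[0.25,0,0,0,0],[0.2,0,0,0,0],[0.15,0,0,0,0],[0.05,0,0,0,0],[-0.1,0,0,0,0],[-0.4,0,0,0,0],[-1,0,0,0,0],[-1,0,0,0,0],[-1,0,0,0,0],[-1,0,0,0,0]]]'; python3 - <<'E'
from m import *
c=cap("top");s=cap("scene")
cv2.imwrite("pics/seat.png",np.hstack([cv2.resize(x[0]["img"][x[2]:x[2]+75,x[1]:x[1]+65],None,fx=6,fy=6,interpolation=cv2.INTER_CUBIC) for x in((c,250,195),(s,245,190))]))
E
```

```text
time_s: 11.9
eef_pos: [526.2, 92.6, 56.8]
ee_rot: [-0.0, 0.29, 0.957, -0.0]
force: [-0.1, 0.1, 0.1]
grip_width: 1.003
grip_force: 0.0
```

View pics/seat.png

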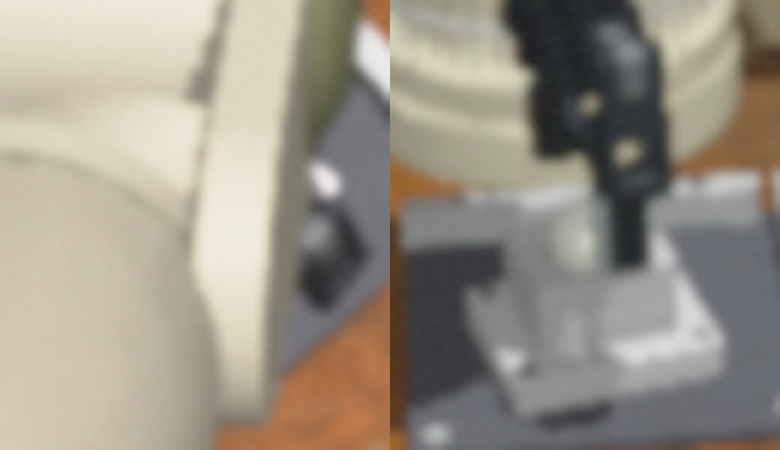

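The bead sits in the socket, and the fingers are open on either side of the body. Lower and grip the body.

```bash
python3 -m handwheel '[[[-1,0,0,-0.18,0],[-1,0,0,-0.18,0],[-1,0,0,-0.18,0],[-1,0,0,0,0],[-0.4,0,0,0,0],[-0.25,0,0,0,0],[-0.1,0,0,0,0],[0,0,0,0,0],[0.3,0,0,0,0],[0.6,0,0,0,0]]]' 40;  python3 -m handwheel '[[[0.6,0,0,0,0],[0.6,0,0,0,0]]]'
```

```text
time_s: 13.0
eef_pos: [526.6, 92.6, 30.3]
ee_rot: [0.001, 0.29, 0.957, 0.0]
force: [-0.6, -0.4, 6.2]
grip_width: 0.554
grip_force: 42.5
time_s: 13.2
eef_pos: [526.6, 92.6, 30.3]
ee_rot: [0.001, 0.29, 0.957, 0.0]
force: [-0.4, -0.1, 6.1]
grip_width: 0.551
grip_force: 42.5
```

Gripped. Now I'll turn the jig to line up with the plate and slide it along plate +y towards the side fence.

```bash
python3 -m handwheel '[[[0.6,0,0,0,-0.4],[0.6,0,0,0,-0.4],[0.6,0,0,0,-0.4],[0.6,0,0,0,-0.41],[0.6,0,0,0,0],[0.6,0.12,0.11,0,0],[0.6,0.12,0.11,0,0],[0.6,0.12,0.11,0,0],[0.6,0,0,0,0]]]';  python3 -m handwheel '[[[0.6,0.12,0.11,0,0],[0.6,0.06,0.06,0,0],[0.6,0,0,0,0],[0.6,0,0,0,0]]]'
```

```text
time_s: 14.1
eef_pos: [545.2, 109.5, 30.4]
ee_rot: [0.001, 0.395, 0.919, 0.001]
force: [1.2, 0.9, 6.1]
grip_width: 0.555
grip_force: 42.8
time_s: 14.5
eef_pos: [553.8, 117.7, 30.4]
ee_rot: [0.001, 0.395, 0.919, 0.0]
force: [1.5, 1.5, 4.5]
grip_width: 0.555
grip_force: 42.7
```

```bash
f(){ grep -E "pos|force:"; }; for i in 1; do python3 -m handwheel '[[[0.6,0.03,0.028,0,0],[0.6,0.03,0.028,0,0],[0.6,0.03,0.028,0,0],[0.6,0,0,0,0]]]'|f; python3 -m handwheel '[[[0.6,0.03,0.028,0,0],[0.6,0,0,0,0]]]'|f; python3 -m handwheel '[[[0.6,0.02,0.019,0,0],[0.6,0,0,0,0]]]'|f;  done
```

```text
eef_pos: [558.0, 121.7, 30.3]
force: [-0.5, -0.3, 5.8]
grip_force: 42.8
eef_pos: [559.5, 123.0, 30.4]
force: [0.6, -0.8, 6.5]
grip_force: 42.8
eef_pos: [560.4, 123.9, 30.3]
force: [-0.3, -0.4, 7.0]
grip_force: 42.8
```

```bash
f(){ grep -E "pos|force:"; }; for i in 1; do python3 -m handwheel '[[[0.6,0.02,0.019,0,0],[0.6,0,0,0,0]]]'|f; python3 -m handwheel '[[[0.6,0.02,0.019,0,0],[0.6,0,0,0,0]]]'|f; python3 -m handwheel '[[[0.6,0.015,0.014,0,0],[0.6,0,0,0,0]]]'|f;python3 -c "
from rig import ctrl;print(ctrl.sense()['wrist_torque'])";  done
```

```text
eef_pos: [561.4, 124.8, 30.3]
force: [-1.0, -0.9, 6.5]
grip_force: 42.8
eef_pos: [562.4, 125.8, 30.4]
force: [-0.8, -0.3, 5.9]
grip_force: 42.8
eef_pos: [563.1, 126.5, 30.4]
force: [-1.6, -2.3, 6.7]
grip_force: 42.8
[-0.28761238  0.24687146  0.02689309]
```

```bash
f(){ grep -E "pos|force:"; python3 -c "
from rig import ctrl;print(ctrl.sense()['wrist_torque'].round(3))"; }; for i in 1; do python3 -m handwheel '[[[0.6,0.008,0.007,0,0],[0.6,0,0,0,0]]]'|f; python3 -m handwheel '[[[0.6,0.008,0.007,0,0],[0.6,0,0,0,0]]]'|f; python3 -m handwheel '[[[0.6,0.008,0.007,0,0],[0.6,0,0,0,0]]]'|f;  done
```

```text
eef_pos: [563.1, 126.5, 30.3]
force: [-3.6, -3.6, 8.0]
grip_force: 43.0
[-0.447  0.502 -0.101]
eef_pos: [563.2, 126.6, 30.4]
force: [-6.9, -5.6, 10.2]
grip_force: 43.3
[-0.778  0.859 -0.205]
eef_pos: [563.2, 126.6, 30.4]
force: [-9.1, -7.8, 12.4]
grip_force: 43.6
[-1.123  1.262 -0.239]
```

Side fence contact is at about (563.1, 126.5). The torque says the +x end carries more of the load, so I'll ease the push and trim the yaw.

```bash
f(){ grep -E "rot|force:"; python3 -c "
from rig import ctrl;print(ctrl.sense()['wrist_torque'].round(3))"; }; for i in 1; do python3 -m handwheel '[[[0.6,-0.008,-0.007,0,0],[0.6,0,0,0,-0.03],[0.6,0,0,0,0]]]'|f; python3 -m handwheel '[[[0.6,0,0,0,-0.03],[0.6,0,0,0,0]]]'|f; python3 -m handwheel '[[[0.6,0,0,0,-0.03],[0.6,0,0,0,0]]]'|f; python3 -m handwheel '[[[0.6,0,0,0,-0.03],[0.6,0,0,0,0]]]'|f;  done
```

```text
ee_rot: [-0.0, 0.397, 0.918, -0.001]
force: [-5.5, -5.0, 10.6]
grip_force: 43.2
[-0.633  0.788 -0.103]
ee_rot: [-0.0, 0.399, 0.917, -0.001]
force: [-6.0, -4.2, 9.3]
grip_force: 43.3
[-0.57   0.924  0.304]
ee_rot: [-0.001, 0.4, 0.916, -0.001]
force: [-7.6, -4.9, 10.7]
grip_force: 43.4
[-0.592  0.921  0.445]
ee_rot: [-0.001, 0.402, 0.916, -0.001]
force: [-8.6, -5.5, 11.5]
grip_force: 43.5
[-0.594  1.111  0.505]
```

Flush is at about −0.3°. I'll turn back to that, then slide along the fence towards the end fence with only a light push.

```bash
f(){ grep -E "time|pos|rot|force:"; python3 -c "
from rig import ctrl;print(ctrl.sense()['wrist_torque'].round(3))"; }; for i in 1; do python3 -m handwheel '[[[0.6,0,0,0,0.08],[0.6,-0.003,-0.003,0,0],[0.6,0,0,0,0]]]'|f; python3 -m handwheel '[[[0.6,0.068,-0.073,0,0],[0.6,0.068,-0.073,0,0],[0.6,0,0,0,0]]]'|f;python3 -m handwheel '[[[0.6,0.068,-0.073,0,0],[0.6,0.068,-0.073,0,0],[0.6,0,0,0,0]]]'|f; done
```

```text
time_s: 17.7
eef_pos: [563.2, 126.7, 30.4]
ee_rot: [-0.0, 0.398, 0.918, -0.001]
force: [-5.6, -3.9, 9.2]
grip_force: 43.1
[-0.487  0.582  0.118]
time_s: 18.0
eef_pos: [570.2, 119.2, 30.3]
ee_rot: [-0.0, 0.398, 0.918, -0.001]
force: [-6.1, -4.1, 9.1]
grip_force: 43.1
[-0.553  0.551  0.123]
time_s: 18.3
eef_pos: [577.0, 111.9, 30.3]
ee_rot: [-0.0, 0.398, 0.918, -0.0]
force: [-3.9, -4.3, 9.0]
grip_force: 43.1
[-0.542  0.51   0.139]
```

```bash
f(){ grep -E "pos|force:"; python3 -c "
from rig import ctrl;print(ctrl.sense()['wrist_torque'].round(3))"; }; for i in 1; do python3 -m handwheel '[[[0.6,0.068,-0.073,0,0],[0.6,0.068,-0.073,0,0],[0.6,0.05,-0.053,0,0],[0.6,0,0,0,0]]]'|f; python3 -m handwheel '[[[0.6,0.02,-0.021,0,0],[0.6,0,0,0,0]]]'|f;python3 -m handwheel '[[[0.6,0.02,-0.021,0,0],[0.6,0,0,0,0]]]'|f; python3 -m handwheel '[[[0.6,0.014,-0.015,0,0],[0.6,0,0,0,0]]]'|f; done
```

```text
eef_pos: [586.3, 102.1, 30.4]
force: [-4.2, -3.0, 9.0]
grip_force: 43.1
[-0.47   0.524  0.137]
eef_pos: [586.9, 101.4, 30.3]
force: [-6.5, -1.8, 10.3]
grip_force: 43.2
[-0.233  0.741  0.143]
eef_pos: [587.9, 100.3, 30.4]
force: [-6.1, -2.2, 9.6]
grip_force: 43.2
[-0.154  0.753  0.123]
eef_pos: [588.5, 99.7, 30.3]
force: [-6.5, -0.4, 9.4]
grip_force: 43.2
[-0.105  0.798  0.103]
```

```bash
f(){ grep -E "pos|force:"; python3 -c "
from rig import ctrl;print(ctrl.sense()['wrist_torque'].round(3))"; }; for i in 1; do python3 -m handwheel '[[[0.6,0.01,-0.011,0,0],[0.6,0,0,0,0]]]'|f; python3 -m handwheel '[[[0.6,0.01,-0.011,0,0],[0.6,0,0,0,0]]]'|f;python3 -m handwheel '[[[0.6,0.01,-0.011,0,0],[0.6,0,0,0,0]]]'|f; python3 -m handwheel '[[[0.6,0.01,-0.011,0,0],[0.6,0,0,0,0]]]'|f; done
```

```text
eef_pos: [589.0, 99.2, 30.4]
force: [-6.5, -1.1, 10.4]
grip_force: 43.2
[-0.058  0.786  0.181]
eef_pos: [589.5, 98.6, 30.4]
force: [-7.2, -1.1, 9.4]
grip_force: 43.2
[-0.105  0.799  0.162]
eef_pos: [590.0, 98.1, 30.4]
force: [-6.2, -1.1, 10.7]
grip_force: 43.1
[-0.101  0.78   0.164]
eef_pos: [590.5, 97.5, 30.3]
force: [-6.6, -0.8, 10.1]
grip_force: 43.1
[-0.078  0.816  0.179]
```

```bash
f(){ grep -E "pos|force:"; python3 -c "
from rig import ctrl;print(ctrl.sense()['wrist_torque'].round(3))"; }; for i in 1; do python3 -m handwheel '[[[0.6,0.01,-0.011,0,0],[0.6,0,0,0,0]]]'|f; python3 -m handwheel '[[[0.6,0.01,-0.011,0,0],[0.6,0,0,0,0]]]'|f;python3 -m handwheel '[[[0.6,0.01,-0.011,0,0],[0.6,0,0,0,0]]]'|f; python3 -m handwheel '[[[0.6,0.01,-0.011,0,0],[0.6,0,0,0,0]]]'|f; done
```

```text
eef_pos: [591.0, 97.0, 30.4]
force: [-7.0, -0.9, 10.3]
grip_force: 43.1
[-0.13   0.784  0.118]
eef_pos: [591.1, 96.8, 30.4]
force: [-7.1, 0.7, 11.0]
grip_force: 43.4
[0.206 0.993 0.114]
eef_pos: [591.2, 96.8, 30.4]
force: [-11.3, 3.6, 12.7]
grip_force: 43.6
[0.656 1.41  0.101]
eef_pos: [591.2, 96.8, 30.4]
force: [-14.7, 6.4, 13.6]
grip_force: 43.8
[1.042 1.776 0.052]
```

Both fences are in contact. I'll add a little push towards the side fence and check.

```bash
python3 -m handwheel '[[[0.6,0.006,0.005,0,0],[0.6,0.006,0.005,0,0],[0.6,0,0,0,0],[0.6,0,0,0,0],[0.6,0,0,0,0]]]'; python3 - <<'E'
from m import *
print(ctrl.sense()['wrist_torque'].round(3))
c=cap("top");s=cap("scene")
cv2.imwrite("pics/end.png",np.hstack([cv2.resize(x[0]["img"][x[2]:x[2]+75,x[1]:x[1]+65],None,fx=6,fy=6,interpolation=cv2.INTER_CUBIC) for x in((c,260,165),(s,265,180))]))
E
```

```text
time_s: 21.4
eef_pos: [591.2, 96.9, 30.4]
ee_rot: [-0.003, 0.397, 0.918, -0.001]
force: [-18.0, 2.5, 17.2]
grip_width: 0.556
grip_force: 44.1
[0.554 2.344 0.079]
```

View pics/end.png

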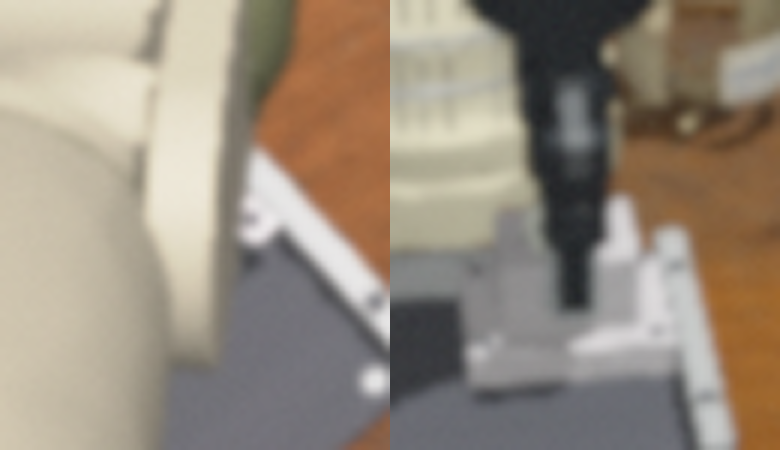

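The jig stands in the corner against both fences, pressed with about 14 N on the end fence and 11 N on the side fence. The yaw torque is close to zero, so I'll hand it in.

```bash
python3 -c "
from rig import ctrl;print(ctrl.finish_job())"
```

```text
the job is handed in; nothing more can be done
None
```

I handed the job in at about 21.5 s: the bead was set gently into the socket and released, and the jig is held against both fences at about 14 N (end) and 11 N (side); fingers hid the bead in the last picture, so its seating was last seen before the slide.

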